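Chock the rocking bench centrifuge

TASK

The bench centrifuge rocks because its short foot does not reach the table. Push the wooden wedge along the table, thin end first, under that short foot until it is snug, then press down firmly on top of the case above that foot to make sure it no longer rocks (push the wedge further and press again if it does). Only push and press: do not grip or lift anything, leave the centrifuge standing level where it is and the other things alone, and finish with the hand clear of everything.

Things in the scene. Friction and masses are not known exactly. Their poses are not given: they have to be found in the camera images.
- centrifuge: White centrifuge, loose, 3 kg; case 220 (x) x 240 (y) mm, underside 24 and flat top 140 mm above the table; round grey lid on top, 160 dia, 28 high, at x +15, y -12. Feet 24 dia at x +-85, y +-95; the one at -85, +95 is short. Stands level on the other three; pressed above the short foot with over 3 to 6 N it rocks down. Origin on the table under the case's centre; front -x, left side +y, z up.
- short_foot (a point): Lowest point of the short foot's domed rubber end (24 mm dia), 5 to 9 mm above the table (differs from run to run; the foot itself does not give). It is 25 mm inside the left (+y) and front (-x) faces of the case; around it 24 mm is free beneath the case.
- press_point (a point): Point on the flat top of the case straight above the short foot, 140 mm above the table when the case is level; it dips by the foot's gap (5 to 9 mm) when the case rocks.
- wedge: Plain wooden wedge, 100 g, loose and flat on the table: 120 mm long (x), 50 wide (y), thickness growing evenly from 3 mm at the thin end (x = +60) to 18 mm at the upright back face (x = -60). Origin: centre of its underside, z up. It starts left of the centrifuge, thin end roughly towards it. Slides with about 1 N; once it bears on the foot the push needed rises to 5 to 10 N.
- tube_rack: White rack of capped sample tubes, 100 x 160 mm, 102 mm high, right of the centrifuge; origin at the centre of its underside. Leave alone.
- sanitiser: Bottle, 64 mm diameter, 170 mm high, origin at the centre of its underside. Leave alone.
- tape: Roll of tape lying flat, 68 mm diameter, 22 mm high, origin at the centre of its underside. Leave alone.
There are look-alikes about, which are no part of the job. Several things have the shape of the wedge; the one meant has the colours described above.

How it is judged:
On the way, in this order (a step that is already met when the one before it is completed fails the run):
1. with the fingers off the centrifuge, the wedge is snug under the short foot: it bears against the centrifuge with more than 0.5 N and the foot stands over it (contact force between wedge and centrifuge above 0.5 N and x of short_foot in the frame of wedge between -0.055 and 0.055 m and y of short_foot in the frame of wedge between -0.025 and 0.025 m and contact force between the fingers and centrifuge below 0.5 N), for 0.2 s.
2. the fingers press on the case above the short foot with more than 5 N (within 60 mm of the press point) and it does not rock: it stays within 0.015 rad of level, the wedge carrying the load (contact force between the fingers and centrifuge above 5 N and contact force between wedge and centrifuge above 2 N and horizontal distance between the grasp point and press_point below 0.06 m and height (world z) of the grasp point above 0.13 m and angle between centrifuge's own z axis and vertical below 0.015 rad), for 0.3 s.
At the end, for the whole second after the job is handed in: The wedge lies flat on the table under the short foot (the foot over its slope, within 25 mm of its centre line) and bears against it with more than 0.3 N; the centrifuge is level within 0.015 rad, less than 25 mm from where it stood, and both are at rest (contact force between wedge and centrifuge above 0.3 N and x of short_foot in the frame of wedge between -0.055 and 0.055 m and y of short_foot in the frame of wedge between -0.025 and 0.025 m and angle between centrifuge's own z axis and vertical below 0.015 rad and angle between wedge's own z axis and vertical below 0.05 rad and height (world z) of wedge below 0.006 m and distance of centrifuge from where it was at the start of the episode below 0.025 m and linear speed of each of wedge, centrifuge below 0.01 m/s); the robot touches nothing.
It fails at once if the wedge is lifted or tipped up (height (world z) of wedge above 0.012 m or angle between wedge's own z axis and vertical above 0.3 rad).
It fails at once if the centrifuge is shoved away by more than 30 mm, lifted or tipped (distance of centrifuge from where it was at the start of the episode above 0.03 m or height (world z) of centrifuge above 0.012 m or angle between centrifuge's own z axis and vertical above 0.15 rad).
It fails at once if the tube rack, the bottle or the tape is moved by more than 15 mm (distance of any of tube_rack, sanitiser, tape from where it was at the start of the episode above 0.015 m).
It also fails if it takes over 72 s, if anything falls off the work surface, if the arm or the gripper's body presses on something with over 40 N, if the wrist force passes 120 N, or if a joint passes its speed limit or range.

ROBOT

A 6-joint arm with a two-finger parallel gripper is mounted at the origin on the work surface. World frame = base frame: x ahead of the robot, y to its left, z up, the work surface at z = 0. Lengths are in m, angles in rad, forces in N, time in s.
With the tool pointing down it reaches from about 0.275 to 0.75 m from the base axis. Payload 10.2 kg.
Tool frame: the origin (TCP) lies on the mounting face of the last link; the fingertips stand 173 mm ahead of it and the grasp point (between the pads) lies 155 mm ahead of it; z points along the fingers, y is the line along which they close (so a half turn about z gives the same grasp; the last joint's range is limited). The gripper opens to 85 mm and grips with 20 to 120 N. Pads are 22 mm wide; open, the fingers measure 114 mm over their backs; the gripper's body (76 mm by 85 mm) begins 54 mm behind the grasp point. The pads swing forward as they close: fully open they stand 13 mm farther back than shut.
Start: joints at [-1.391, 0.313, 1.498, -0, 1.331, -0.223], TCP at [0.206, -0.483, 0.405] pointing down, gripper open.
Joint ranges: [-2.94, 2.94], [-0.97, 2.17], [0.19, 2.56], [-1.23, 4.37], [0.02, 3.11], [-2.88, 2.88]. Speed limits (rad/s): [2.39, 2.39, 3.01, 3.14, 3.14, 3.14].

INTERFACE

Orientations are given as a unit quaternion [x, y, z, w].
In Python, from workcell import readout, vision, sign_off gives the robot as it stands. The module is installed in compiled form; this text tells all that it offers.
- The arm moves only by the tool carry_out, never from a script. Its argument "rows" is a list of rows, each a list of 2 entries, a list of its own where there are three numbers: the shift along the tool's x, y, z in mm, then the turn about the tool's z in degrees. A call has 1 to 5 rows; each row shifts and turns the commanded pose from where the row before left it, along the tool's axes as they then stand; what a row does not reach is not made up. A row lasts 1/12 s, in which the tool goes at most 41.7 mm and 7.16 degrees, less where a joint would pass 70% of its speed; a pose out of reach is approached as far as the arm can. A call is refused whole if a number of a shift passes 41.7 or a number of a turn 7.16, either way. A call with a gripper value outside its range is refused whole. "grip" is the closure, from 0 (fully open) to 1 (shut), set as the call begins (left out, the last holds). The fingers move at their own pace and stop on an object; "grip_force" is the grip in N (left out, the last holds). Time passes only in rows, so rows that do not move let the fingers close. It gives the time, the measured TCP pose, the force, the opening and the grip force at its end, in the units of the state.
- readout.get_obs(): the state, without advancing time (a new reading comes with each control period).
- vision.capture(name): name is "side" or "top"; returns a dict with "img" (384x512x3 uint8, red, green, blue), "fx", "fy", "cx", "cy" (pixels), "extrinsics" (4x4, takes a point from camera to world coordinates). Camera axes: x right, y down, z forward; pixel columns grow to the right and rows downward; lengths in m; the calibration is good to about 2 mm. A picture is of the moment at which its call begins. There is no depth.
- sign_off(): hands the job in; it is judged then, once.
The state is a dict: "time_s": time; "joint_positions": joint angles; "qvel": joint speeds; "joint_torque": joint torques, N m; "tool_pos": TCP position; "ee_rot": TCP orientation; "contact_force": force on the tool from outside, world axes, zero at the start; "wrist_torque": the same for the moment, N m; "finger_gap": opening from 0.0 (shut) to 1.0 (fully open); "finger_force": force on a finger pad.
Only numpy, scipy, OpenCV 4.12 (cv2) and the standard library are available. Lean on these libraries where they do the work, as an engineer would, in place of code of your own. Each camera call takes 0.05 s, during which the arm holds its last target. There are 200 camera calls.

## Working session

There is one attempt and no reset: what is moved stays moved. The work goes in short steps, Python scripts to look and compute and a tool call to move; the robot and the scene stay as the last step left them, time stands still between calls to the robot, and variables do not carry over. Pictures are saved under pics/ and viewed, at most 10 in all, crops included, and the job is handed in when it is done.

Besides the shell and the picture viewer there is one more tool, called after "Call:" as name(argument=value, ...) on one line, values as JSON. carry_out: Moves the arm, as the interface text tells. Its arguments: {"type":"object","properties":{"rows":{"type":"array"},"grip":{"type":"number"},"grip_force":{"type":"number"}},"required":["rows"]}

```bash
mkdir -p pics
python3 - <<'E'
from workcell import readout, vision
import cv2, numpy as np
o=readout.get_obs(); print({k:np.round(v,3).tolist() for k,v in o.items()})
for n in("top","side"):
    c=vision.capture(n); cv2.imwrite(f"pics/{n}0.png",c["img"][:,:,::-1]); print(n,c["fx"],c["fy"],c["cx"],c["cy"],np.round(c["extrinsics"],4).tolist())
E
```

```text
{'time_s': 0.0, 'joint_positions': [-1.391, 0.313, 1.498, 0.0, 1.331, -0.223], 'qvel': [0.0, 0.0, 0.001, 0.0, 0.001, -0.001], 'joint_torque': [-0.001, -41.226, -25.974, -0.0, 0.004, 0.0], 'tool_pos': [0.206, -0.483, 0.404], 'ee_rot': [0.98, 0.2, 0.0, -0.001], 'contact_force': [0.724, -0.387, -0.338], 'wrist_torque': [0.026, 0.002, -0.072], 'finger_force': 0.0, 'finger_gap': 1.0}
top 389.1205977749606 389.1205977749606 250.33872781909238 194.9401819509876 [[0.0245, -0.9957, 0.0896, 0.4348], [-0.9997, -0.0252, -0.0071, -0.0373], [0.0093, -0.0894, -0.996, 1.1468], [0.0, 0.0, 0.0, 1.0]]
side 359.6439782592474 359.6439782592474 253.3528194728925 190.77939118511227 [[-0.7824, -0.3937, 0.4825, 0.0136], [-0.6228, 0.4955, -0.6055, 0.6015], [-0.0007, -0.7743, -0.6329, 0.7535], [0.0, 0.0, 0.0, 1.0]]
```

View pics/top0.png

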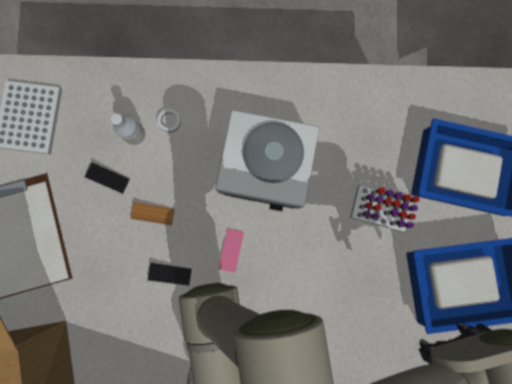

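View pics/side0.png

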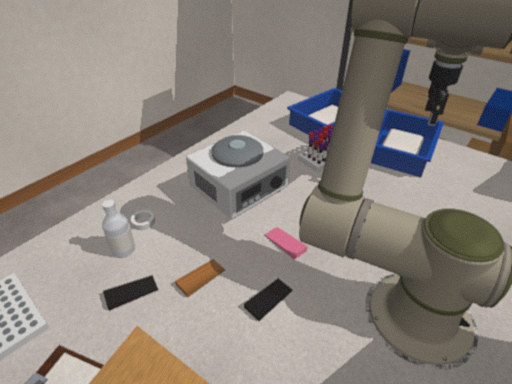

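The wooden wedge is the brown piece at top (152,212) and side (200,278), thin end to the right. The centrifuge case spans top (217–319, 112–207), and the short foot is near its lower-left corner (217,192).

```bash
cat > h.py <<'E'
from workcell import readout, vision
import cv2, numpy as np
def ray(c,p,z):
    E=c["extrinsics"]; d=E[:3,:3]@np.array([(p[0]-c["cx"])/c["fx"],(p[1]-c["cy"])/c["fy"],1]); o=E[:3,3]
    return (o+d*(z-o[2])/d[2])[:2]
def proj(c,P):
    E=c["extrinsics"]; q=E[:3,:3].T@(np.array(P)-E[:3,3]); return np.array([c["fx"]*q[0]/q[2]+c["cx"],c["fy"]*q[1]/q[2]+c["cy"]])
def brown(c,roi):
    h=cv2.cvtColor(c["img"],cv2.COLOR_RGB2HSV); m=cv2.inRange(h,(5,110,60),(20,255,255)); k=np.zeros_like(m)
    x0,y0,x1,y1=roi; k[y0:y1,x0:x1]=m[y0:y1,x0:x1]
    cs,_=cv2.findContours(k,0,1); return max(cs,key=cv2.contourArea)
def wedge(c,roi):
    b=cv2.boxPoints(cv2.minAreaRect(brown(c,roi)))
    return b
E
python3 - <<'E'
from h import *
t=vision.capture("top"); s=vision.capture("side")
b=wedge(t,(100,190,215,235)); print(b.round(1).tolist(),[ray(t,p,.010).round(4).tolist() for p in b])
for p in[(234,112),(319,126),(306,207),(217,192),(221,171),(311,182)]: print(p,ray(t,p,.14).round(4),ray(t,p,.024).round(4))
a=cv2.resize(t["img"][100:225,120:330],None,fx=3.8,fy=3.8,interpolation=2)
cv2.imwrite("pics/c1.png",a[:,:,::-1])
a=cv2.resize(s["img"][125:305,90:310],None,fx=3.3,fy=3.3,interpolation=2)
cv2.imwrite("pics/c2.png",a[:,:,::-1])
E
```

```text
[[130.60000610351562, 217.39999389648438], [133.1999969482422, 202.0], [173.5, 208.8000030517578], [171.0, 224.1999969482422]] [[0.4625, 0.3014], [0.5076, 0.2963], [0.4909, 0.1778], [0.4459, 0.1833]]
(234, 112) [0.7447 0.0042] [0.7804 0.009 ]
(319, 126) [ 0.7129 -0.2214] [ 0.745  -0.2426]
(306, 207) [ 0.4976 -0.1895] [ 0.5049 -0.2071]
(217, 192) [0.5308 0.0424] [0.5419 0.0515]
(221, 171) [0.5862 0.0337] [0.6036 0.0419]
(311, 182) [ 0.5633 -0.2018] [ 0.5781 -0.2208]
```

View pics/c1.png

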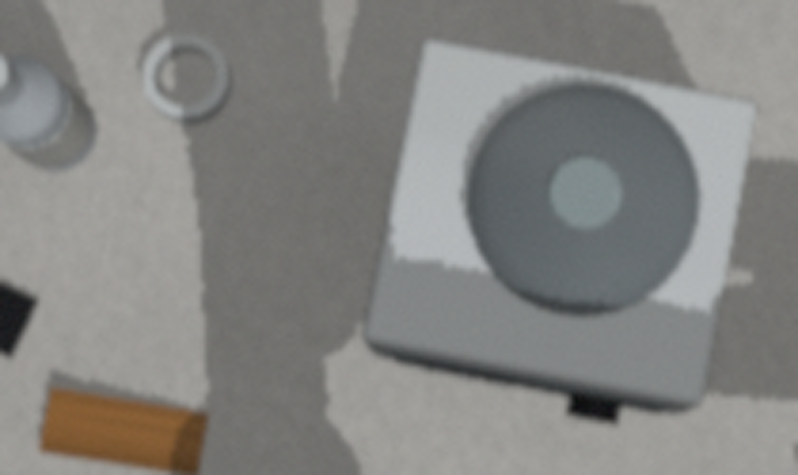

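View pics/c2.png

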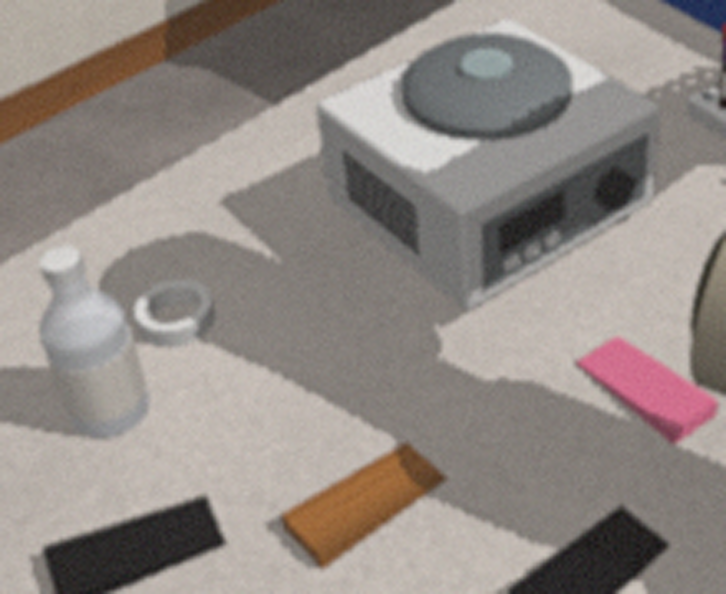

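Crops: case-top corners at top-view pixels ≈(232.4,110.5), (318.9,127.1), (305,204), (216.8,188.2). The wedge is 120x~47 mm by ray, brown and grained, with its thin end (173,216) towards the centrifuge. The tape and bottle are well off to +x.

Run:
```python
from h import *
t=vision.capture("top"); s=vision.capture("side")
px=np.array([(232.4,110.5),(318.9,127.1),(305,204),(216.8,188.2)])
W=np.array([ray(t,p,.14) for p in px]); print(W.round(4), [np.linalg.norm(W[i]-W[(i+1)%4]).round(4) for i in range(4)])
M=np.array([(.11,.12),(.11,-.12),(-.11,-.12),(-.11,.12)])
A=M-M.mean(0);B=W-W.mean(0);yaw=np.arctan2((A[:,0]*B[:,1]-A[:,1]*B[:,0]).sum(),(A*B).sum())
R=np.array([[np.cos(yaw),-np.sin(yaw)],[np.sin(yaw),np.cos(yaw)]]);c=W.mean(0)
print("c",c,np.degrees(yaw),"foot",c+R@[-.085,.095], "resid",(W-(A@R.T+c)).round(4).tolist())
print("side near bottom corner",ray(s,(90+470/3.3,125+305/3.3),.024), "pred",c+R@[-.11,.12])
print("lid",ray(t,(120+586/3.8,100+192/3.8),.168),"pred",c+R@[.015,-.012])
print("wedge side:"); b=brown(s,(150,250,240,310)); print(cv2.approxPolyDP(b,4,True)[:,0].tolist(),[ray(s,p,.01).round(3).tolist() for p in cv2.approxPolyDP(b,4,True)[:,0]])
for p in[(168,120),(125,130)]: print(ray(t,p,.02))
```

```text
[[ 0.7486  0.0086]
 [ 0.71   -0.2212]
 [ 0.5054 -0.1868]
 [ 0.5407  0.0432]] [np.float64(0.233), np.float64(0.2075), np.float64(0.2327), np.float64(0.2107)]
c [ 0.62616975 -0.0890591 ] -9.302169942578006 foot [0.55764345 0.01843112] resid [[-0.0055, -0.003], [-0.0054, 0.0041], [0.0071, 0.0029], [0.0037, -0.004]]
side near bottom corner [0.54092477 0.03860548] pred [0.53701324 0.04714339]
lid [ 0.63821108 -0.10234909] pred [ 0.6390328  -0.10332591]
wedge side:
[[223, 269], [212, 260], [176, 283], [188, 295]] [[0.443, 0.188], [0.486, 0.184], [0.505, 0.293], [0.457, 0.299]]
[0.75209039 0.20323452]
[0.7186189  0.32816959]
```

Call:
carry_out(rows=[[[0,0,0],7],[[0,0,0],7],[[0,0,0],7],[[0,0,0],7],[[0,0,0],4.5]], grip=0.75)

```text
time_s: 0.72
tool_pos: [0.2058, -0.483, 0.4046]
ee_rot: [0.996, -0.085, -0.0, -0.0]
contact_force: [-0.1, -0.8, 0.6]
finger_gap: 0.299
finger_force: 0.0
```

Call:
carry_out(rows=[[[4,-38,0],0],[[4,-38,0],0],[[4,-38,0],0],[[4,-38,0],0],[[4,-38,0],0]])

```text
time_s: 1.13
tool_pos: [0.2566, -0.297, 0.4046]
ee_rot: [0.997, -0.082, 0.0, -0.0]
contact_force: [2.0, -1.2, 0.1]
finger_gap: 0.252
finger_force: 0.0
```

Call:
carry_out(rows=[[[4,-38,0],0],[[4,-38,0],0],[[4,-38,0],0],[[4,-38,0],0],[[4,-38,0],0]])

```text
time_s: 1.55
tool_pos: [0.3073, -0.1129, 0.4049]
ee_rot: [0.997, -0.083, 0.0, 0.0]
contact_force: [0.9, 0.2, -0.1]
finger_gap: 0.248
finger_force: 0.0
```

Call:
carry_out(rows=[[[4,-38,0],0],[[4,-38,0],0],[[4,-38,0],0],[[4,-38,0],0],[[4,-38,0],0]])

```text
time_s: 1.97
tool_pos: [0.3581, 0.0716, 0.4049]
ee_rot: [0.997, -0.082, 0.0, 0.0]
contact_force: [1.2, -1.3, 0.3]
finger_gap: 0.247
finger_force: 0.0
```

Call:
carry_out(rows=[[[4,-38,0],0],[[4,-38,0],0],[[4,-38,0],0],[[4,-38,0],0],[[0,0,0],0]])

```text
time_s: 2.38
tool_pos: [0.3993, 0.2212, 0.4043]
ee_rot: [0.997, -0.08, -0.0, -0.001]
contact_force: [-0.1, 0.5, -0.8]
finger_gap: 0.252
finger_force: 0.0
```

Call:
carry_out(rows=[[[4,-23,35],0],[[4,-22,40],0],[[0,0,40],0],[[0,0,40],0],[[0,0,30],0]])

```text
time_s: 2.8
tool_pos: [0.4126, 0.2576, 0.2208]
ee_rot: [0.997, -0.082, -0.001, 0.001]
contact_force: [-0.1, -0.3, 0.1]
finger_gap: 0.246
finger_force: 0.0
```

Call:
carry_out(rows=[[[0,0,20],0],[[0,0,12],0],[[0,0,6],0],[[0,0,3],0],[[0,0,0],0]])

```text
time_s: 3.22
tool_pos: [0.4136, 0.2577, 0.1828]
ee_rot: [0.997, -0.082, 0.0, -0.0]
contact_force: [0.5, 0.9, 0.7]
finger_gap: 0.248
finger_force: 0.0
```

Run:
```python
from h import *
s=vision.capture("side");t=vision.capture("top")
a=cv2.resize(s["img"][160:340,60:320],None,fx=3,fy=3,interpolation=2)
cv2.imwrite("pics/c3.png",a[:,:,::-1])
```

```text
(no output)
```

View pics/c3.png

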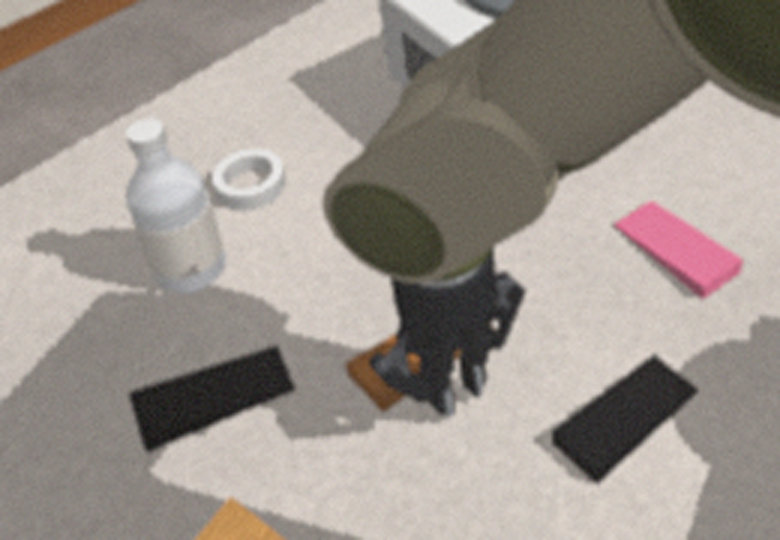

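The fingers stand at crop (445,408) and (478,388), just robot-side of the wedge and close to the table. Next I push the wedge sideways.

Call:
carry_out(rows=[[[6,-6,3],0],[[10,0,1],0],[[10,0,0],0],[[8,0,0],0],[[8,0,0],0]])

```text
time_s: 3.73
tool_pos: [0.4569, 0.2566, 0.1787]
ee_rot: [0.997, -0.082, -0.0, -0.0]
contact_force: [-1.6, -0.3, 1.8]
finger_gap: 0.245
finger_force: 0.9
```

Call:
carry_out(rows=[[[10,0,0],0],[[10,0,0],0],[[10,0,0],0],[[10,0,0],0],[[10,0,0],0]])

```text
time_s: 4.15
tool_pos: [0.5063, 0.2483, 0.1787]
ee_rot: [0.997, -0.082, -0.0, -0.0]
contact_force: [-1.6, 0.6, 0.4]
finger_gap: 0.248
finger_force: 0.8
```

Call:
carry_out(rows=[[[10,0,0],0],[[10,0,0],0],[[8,0,0],0],[[5,0,0],0],[[2,0,0],0]])

```text
time_s: 4.57
tool_pos: [0.5405, 0.2426, 0.1785]
ee_rot: [0.997, -0.082, 0.0, -0.0]
contact_force: [-2.0, 0.1, 0.3]
finger_gap: 0.254
finger_force: 0.9
```

Run:
```python
from h import *
s=vision.capture("side");t=vision.capture("top")
a=cv2.resize(s["img"][160:300,100:310],None,fx=3,fy=3,interpolation=2)
b=cv2.resize(t["img"][130:270,80:290],None,fx=3,fy=3,interpolation=2)
cv2.imwrite("pics/c4.png",cv2.resize(np.vstack([a[:290],b[:300]]),None,fx=1,fy=1)[:,:,::-1])
print(np.round(readout.get_obs()["tool_pos"],4))
```

```text
[0.5399 0.2428 0.1786]
```

View pics/c4.png

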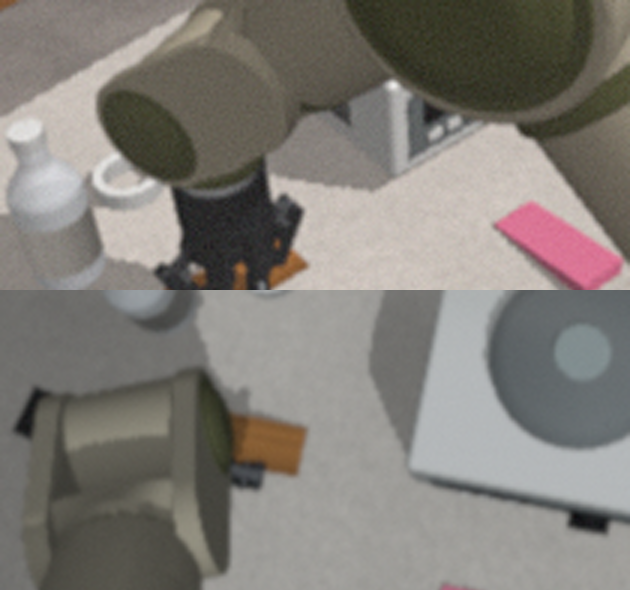

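Top half (side view): fingers against the wedge. Lower half (top view): thin-end corners at about (181.7,175.7) and (179.3,191), edge parallel to the case side. A further 17 mm is needed.

Call:
carry_out(rows=[[[7,0,0],0],[[6,0,0],0],[[3,0,0],0],[[1,0,0],0],[[0,0,0],0]])

```text
time_s: 5.08
tool_pos: [0.5567, 0.2401, 0.1787]
ee_rot: [0.997, -0.082, 0.0, -0.0]
contact_force: [0.2, 0.1, -0.3]
finger_gap: 0.252
finger_force: 0.0
```

Call:
carry_out(rows=[[[-20,0,0],0],[[-35,0,0],0],[[-15,0,-35],0],[[0,-20,-40],-7],[[0,-30,-20],-7]])

```text
time_s: 5.5
tool_pos: [0.4918, 0.2994, 0.2749]
ee_rot: [0.999, 0.042, 0.002, -0.0]
contact_force: [0.9, 0.7, 0.9]
finger_gap: 0.252
finger_force: 0.0
```

Call:
carry_out(rows=[[[0,-30,0],-7],[[0,-30,0],-7],[[0,-30,0],-7],[[0,0,0],-7],[[0,0,0],-7]])

```text
time_s: 5.92
tool_pos: [0.4728, 0.3892, 0.2708]
ee_rot: [0.939, 0.343, 0.0, 0.0]
contact_force: [-0.1, 0.4, -0.3]
finger_gap: 0.251
finger_force: 0.0
```

Call:
carry_out(rows=[[[0,0,0],-7],[[0,0,0],-7],[[0,0,0],-7],[[0,0,0],-7],[[0,0,0],-7]])

```text
time_s: 6.33
tool_pos: [0.4737, 0.3877, 0.2709]
ee_rot: [0.794, 0.608, 0.0, 0.0]
contact_force: [-0.1, 0.3, 1.4]
finger_gap: 0.254
finger_force: 0.0
```

Run:
```python
from h import *
t=vision.capture("top");s=vision.capture("side")
o=readout.get_obs(); print(np.round(o["tool_pos"],4),np.round(o["ee_rot"],3),np.round(o["joint_positions"],2))
for c,r in((t,(80,140,215,235)),(s,(100,190,260,320))):
    k=brown(c,r); b=cv2.boxPoints(cv2.minAreaRect(k)); W=np.array([ray(c,p,.01) for p in b])
    print(cv2.contourArea(k),b.round(1).tolist(),W.round(4).tolist(),W.mean(0))
    if c is s: print([ray(s,p,.01).round(3).tolist() for p in cv2.approxPolyDP(k,3,True)[:,0]])
a=cv2.resize(t["img"][100:240,60:330],None,fx=2.5,fy=2.5,interpolation=2)
cv2.imwrite("pics/c5.png",a[:,:,::-1])
```

```text
[0.4737 0.3877 0.2709] [0.795 0.606 0.    0.   ] [ 0.49  0.63  1.38 -0.    1.13  0.76]
572.5 [[139.5, 177.5], [142.5, 162.3000030517578], [182.1999969482422, 170.1999969482422], [179.10000610351562, 185.39999389648438]] [[0.5802, 0.2814], [0.6256, 0.2747], [0.605, 0.1572], [0.5598, 0.1643]] [0.59264858 0.21941605]
583.5 [[151.10000610351562, 253.10000610351562], [188.89999389648438, 230.5], [197.6999969482422, 245.1999969482422], [159.89999389648438, 267.8999938964844]] [[0.6309, 0.2695], [0.6134, 0.1468], [0.553, 0.171], [0.5735, 0.2873]] [0.5927051  0.21863431]
[[0.558, 0.169], [0.599, 0.164], [0.63, 0.264], [0.619, 0.273], [0.572, 0.278]]
```

View pics/c5.png

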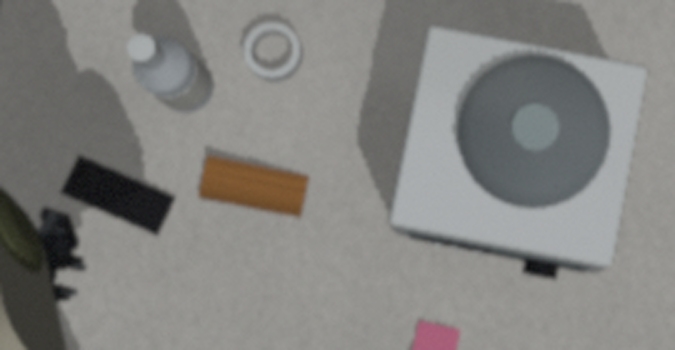

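The wedge is now at (0.5925, 0.219), and its axis passes within about 1 mm of the foot. A black look-alike sits close behind its back corner at crop (174,198), so I'll use shut fingers to clear it.

Call:
carry_out(rows=[[[0,0,0],-5.5],[[-15,36,0],0],[[-15,37,0],0],[[-15,37,0],0],[[-15,36,0],0]], grip=1.0)

```text
time_s: 6.85
tool_pos: [0.6086, 0.3023, 0.2711]
ee_rot: [0.767, 0.642, 0.0, 0.0]
contact_force: [0.6, 0.3, -0.2]
finger_gap: -0.002
finger_force: 0.0
```

Call:
carry_out(rows=[[[0,0,0],0],[[0,0,15],0],[[0,0,0],0]])

```text
time_s: 7.1
tool_pos: [0.6072, 0.3028, 0.2533]
ee_rot: [0.767, 0.642, -0.002, -0.001]
contact_force: [0.5, 0.8, -1.6]
finger_gap: 0.002
finger_force: 0.0
```

Run:
```python
from h import *
o=readout.get_obs(); p=np.array(o["tool_pos"]);q=o["ee_rot"];print(p.round(4),np.degrees(2*np.arctan2(q[1],q[0])),o["finger_gap"])
t=vision.capture("top"); 
for c in[(129.6,179.2),(123.2,193.2)]: print(ray(t,c,.01))
d=np.array([.6073,.3037])-p[:2]; print("tool x,y left",d@[.172,.985],d@[.985,-.172])
```

```text
[0.6072 0.3028 0.2533] 79.80852883891069 0.0023804786115463553
[0.5744532  0.31012428]
[0.53274378 0.32663542]
tool x,y left 0.0009450483288701097 -2.43573675999118e-05
```

Call:
carry_out(rows=[[[0,0,30],0],[[0,0,25],0],[[0,0,14],0],[[0,0,5],0],[[0,0,0],0]])

```text
time_s: 7.57
tool_pos: [0.6071, 0.3037, 0.1815]
ee_rot: [0.766, 0.643, -0.001, -0.0]
contact_force: [0.7, -0.2, 0.1]
finger_gap: 0.003
finger_force: 0.0
```

Call:
carry_out(rows=[[[-6,0,0],0],[[-7,0,0],0],[[-7,0,0],0],[[-8,0,0],0],[[-10,0,0],0]])

```text
time_s: 7.98
tool_pos: [0.6007, 0.2653, 0.1829]
ee_rot: [0.766, 0.643, 0.001, 0.0]
contact_force: [0.9, 1.5, 1.5]
finger_gap: -0.003
finger_force: 0.9
```

Call:
carry_out(rows=[[[-10,0,0],0],[[-10,0,0],0],[[-10,0,0],0],[[-10,0,0],0],[[-10,0,0],0]])

```text
time_s: 8.4
tool_pos: [0.5919, 0.2156, 0.182]
ee_rot: [0.766, 0.643, 0.0, -0.0]
contact_force: [0.4, 0.3, 2.0]
finger_gap: -0.001
finger_force: 0.8
```

Call:
carry_out(rows=[[[-10,0,0],0],[[-10,0,0],0],[[-7,0,0],0],[[-3,0,0],0],[[0,0,0],0]])

```text
time_s: 8.82
tool_pos: [0.5869, 0.1864, 0.1818]
ee_rot: [0.766, 0.643, -0.0, -0.0]
contact_force: [-0.3, 0.3, 1.7]
finger_gap: -0.004
finger_force: 0.0
```

Run:
```python
from h import *
o=readout.get_obs(); p=np.array(o["tool_pos"]);print(p.round(4))
t=vision.capture("top");s=vision.capture("side")
a=cv2.resize(t["img"][100:240,110:320],None,fx=2.8,fy=2.8,interpolation=2)
b=cv2.resize(s["img"][130:240,110:320],None,fx=2.8,fy=2.8,interpolation=2)
cv2.imwrite("pics/c6.png",np.vstack([a[:290],b[:300]])[:,:,::-1])
```

```text
[0.5869 0.1864 0.1818]
```

View pics/c6.png

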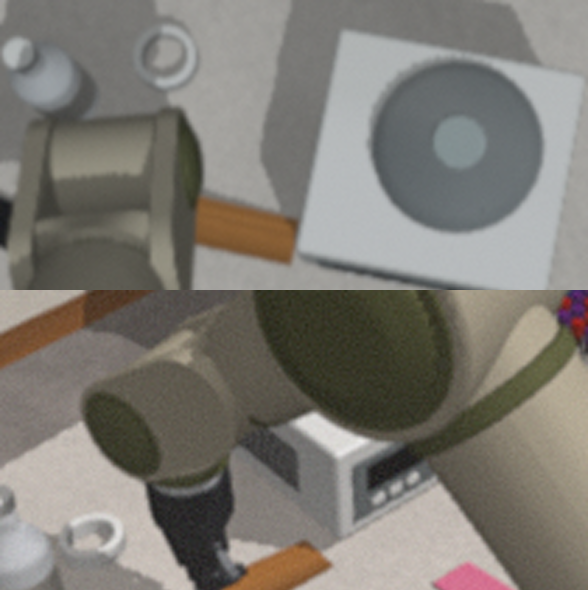

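Upper half (top view): thin-end corners at about (216.1,178.6) and (214.3,194.3), arriving at the case's front-left corner. Lower half: fingers squarely behind the wedge. I check this against the foot before inserting.

Run:
```python
from h import *
t=vision.capture("top")
a,b=ray(t,(216.1,178.6),.003),ray(t,(214.3,194.3),.003); m=(a+b)/2; f=np.array([.5570,.0175]); p=np.array(readout.get_obs()["tool_pos"])[:2]
u=np.array([-.172,-.985]);v=np.array([.985,-.172]); print(a,b,m,"ahead",(f-m)@u,"lat",(f-m)@v,"tip from tool",(p+u*.131),(f-p)@v)
```

```text
[0.58366795 0.05713159] [0.53689128 0.06092391] [0.56027961 0.05902775] ahead 0.04146892731524183 lat 0.003912356531978053 tip from tool [0.56435059 0.05832355] -0.00021867862024012118
```

Call:
carry_out(rows=[[[-8,0,0],0],[[-10,0,0],0],[[-10,0,0],0],[[-10,0,0],0],[[-8,0,0],0]])

```text
time_s: 9.38
tool_pos: [0.5788, 0.1404, 0.1819]
ee_rot: [0.766, 0.643, -0.0, -0.0]
contact_force: [-0.1, 0.2, -0.5]
finger_gap: 0.0
finger_force: 0.3
```

Call:
carry_out(rows=[[[-3,0,0],0],[[-2,0,0],0],[[-2,0,0],0],[[-1,0,0],0],[[-1,0,0],0]])

```text
time_s: 9.8
tool_pos: [0.5774, 0.1332, 0.1819]
ee_rot: [0.766, 0.643, 0.0, 0.0]
contact_force: [0.0, 0.0, 0.3]
finger_gap: 0.002
finger_force: 0.4
```

Call:
carry_out(rows=[[[-2,0,0],0],[[-2,0,0],0],[[-1,0,0],0],[[-1,0,0],0],[[-1,0,0],0]])

```text
time_s: 10.22
tool_pos: [0.5762, 0.126, 0.1819]
ee_rot: [0.766, 0.643, 0.0, -0.0]
contact_force: [-0.1, 0.3, -0.4]
finger_gap: -0.003
finger_force: 0.4
```

Call:
carry_out(rows=[[[-2,0,0],0],[[-2,0,0],0],[[-1,0,0],0],[[-1,0,0],0],[[-1,0,0],0]])

```text
time_s: 10.63
tool_pos: [0.575, 0.1195, 0.182]
ee_rot: [0.766, 0.643, 0.0, -0.0]
contact_force: [1.4, 6.7, -0.5]
finger_gap: -0.001
finger_force: 3.1
```

Call:
carry_out(rows=[[[-1,0,0],0],[[-1,0,0],0],[[-1,0,0],0],[[-1,0,0],0],[[-1,0,0],0]])

```text
time_s: 11.05
tool_pos: [0.5742, 0.1153, 0.182]
ee_rot: [0.766, 0.643, 0.001, -0.001]
contact_force: [2.0, 12.4, -1.3]
finger_gap: -0.002
finger_force: 6.4
```

Call:
carry_out(rows=[[[-1,0,0],0],[[-1,0,0],0],[[-1,0,0],0]])

```text
time_s: 11.3
tool_pos: [0.5736, 0.1128, 0.182]
ee_rot: [0.766, 0.643, 0.001, -0.001]
contact_force: [2.9, 16.0, -2.3]
finger_gap: 0.003
finger_force: 7.8
```

Snug, with the push at 16 N. Back off, rise and go over the press point.

Call:
carry_out(rows=[[[10,0,0],0],[[30,0,0],0],[[0,0,-40],0],[[0,0,-40],0],[[0,0,-40],0]])

```text
time_s: 11.72
tool_pos: [0.5803, 0.1512, 0.303]
ee_rot: [0.765, 0.644, -0.001, -0.0]
contact_force: [0.8, -0.2, 0.7]
finger_gap: -0.001
finger_force: 0.0
```

Call:
carry_out(rows=[[[0,0,-38],0],[[-30,0,0],0],[[-35,0,0],0],[[-35,0,0],0],[[-35,0,0],0]])

```text
time_s: 12.13
tool_pos: [0.5567, 0.0166, 0.3401]
ee_rot: [0.765, 0.644, -0.0, 0.0]
contact_force: [0.5, -0.5, -0.1]
finger_gap: 0.004
finger_force: 0.0
```

Call:
carry_out(rows=[[[0,0,10],0],[[0,0,5],0],[[0,0,2],0],[[0,0,1],0],[[0,0,1],0]])

```text
time_s: 12.55
tool_pos: [0.5574, 0.0188, 0.3209]
ee_rot: [0.765, 0.644, -0.0, 0.0]
contact_force: [0.6, -0.2, 0.2]
finger_gap: -0.001
finger_force: 0.0
```

Run:
```python
from h import *
o=readout.get_obs(); print({k:np.round(o[k],4).tolist() for k in("tool_pos","contact_force","time_s")})
t=vision.capture("top");s=vision.capture("side")
a=cv2.resize(t["img"][100:240,110:320],None,fx=2.8,fy=2.8,interpolation=2)
b=cv2.resize(s["img"][130:240,110:320],None,fx=2.8,fy=2.8,interpolation=2)
cv2.imwrite("pics/c7.png",np.vstack([a[:290],b[:300]])[:,:,::-1])
```

```text
{'tool_pos': [0.5574, 0.0188, 0.3209], 'contact_force': [0.5667, -0.1842, 0.1513], 'time_s': 12.55}
```

View pics/c7.png

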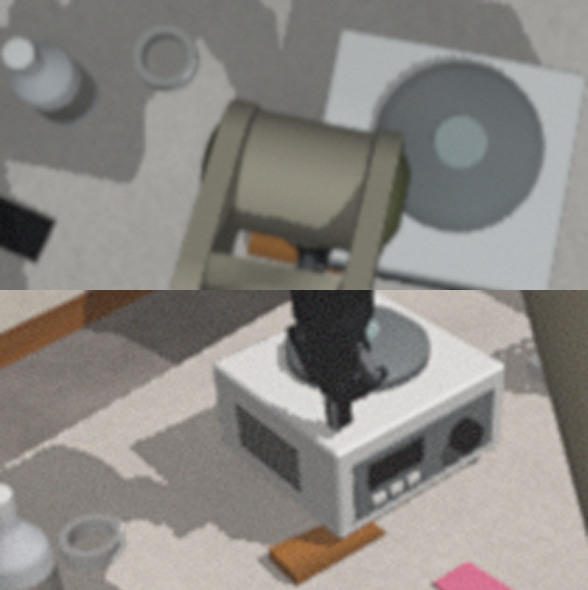

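The wedge lies under the front-left corner, back end visible at lower-half (285,560). The case is in place and the fingers hover over the press point. Next I press slowly.

Call:
carry_out(rows=[[[0,0,3],0],[[0,0,2],0],[[0,0,2],0],[[0,0,1],0],[[0,0,0.5],0]])

```text
time_s: 13.07
tool_pos: [0.5573, 0.0179, 0.3132]
ee_rot: [0.766, 0.643, 0.0, 0.0]
contact_force: [-3.7, 1.7, 11.5]
finger_gap: 0.001
finger_force: 5.6
```

Call:
carry_out(rows=[[[0,0,0.5],0],[[0,0,0.5],0],[[0,0,0.5],0],[[0,0,0],0]])

```text
time_s: 13.4
tool_pos: [0.5572, 0.018, 0.3131]
ee_rot: [0.766, 0.643, 0.001, 0.0]
contact_force: [-7.6, 0.8, 18.7]
finger_gap: 0.004
finger_force: 9.1
```

Rigid at 18.7 N, no dip. Hold, then lift clear.

Call:
carry_out(rows=[[[0,0,0],0],[[0,0,0],0],[[0,0,0],0],[[0,0,0],0],[[0,0,0],0]])

```text
time_s: 13.82
tool_pos: [0.5572, 0.018, 0.3131]
ee_rot: [0.766, 0.643, 0.001, 0.0]
contact_force: [-7.2, 2.6, 19.6]
finger_gap: 0.002
finger_force: 9.1
```

Call:
carry_out(rows=[[[0,0,-3],0],[[0,0,-15],0],[[0,0,-35],0],[[0,0,-35],0],[[0,0,-20],0]])

```text
time_s: 14.23
tool_pos: [0.5572, 0.0178, 0.4226]
ee_rot: [0.766, 0.643, 0.001, 0.002]
contact_force: [0.4, 0.0, -0.3]
finger_gap: -0.001
finger_force: 0.0
```

Call:
carry_out(rows=[[[30,-30,0],0],[[30,-30,0],0],[[30,-30,0],0],[[30,-30,0],0],[[0,0,0],0]])

```text
time_s: 14.65
tool_pos: [0.4581, 0.1583, 0.4193]
ee_rot: [0.764, 0.645, 0.0, -0.001]
contact_force: [-0.1, -0.1, 0.3]
finger_gap: -0.001
finger_force: 0.0
```

Run:
```python
from h import *
o=readout.get_obs(); print({k:np.round(o[k],4).tolist() for k in("tool_pos","contact_force","time_s")})
t=vision.capture("top");s=vision.capture("side")
a=cv2.resize(t["img"][100:240,110:320],None,fx=2.8,fy=2.8,interpolation=2)
b=cv2.resize(s["img"][130:240,110:320],None,fx=2.8,fy=2.8,interpolation=2)
cv2.imwrite("pics/c8.png",np.vstack([a[:290],b[:300]])[:,:,::-1])
```

```text
{'tool_pos': [0.4581, 0.1583, 0.4193], 'contact_force': [-0.0596, -0.0879, 0.2841], 'time_s': 14.65}
```

View pics/c8.png

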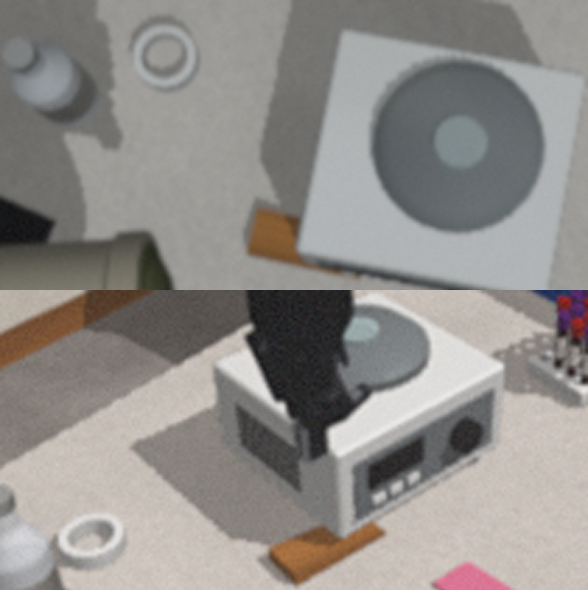

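The case has not moved (same pixels), the wedge is seated under the corner (back at upper-half (252,230)), and the hand is well clear above. Handing in.

```bash
python3 -c "
from workcell import sign_off; print(sign_off())"
```

```text
the job is handed in; nothing more can be done
None
```

I pushed the wooden wedge snug under the short foot, pressed the case above it with about 19 N without it rocking or moving, and handed the job in with the hand clear; no verdict was returned.

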